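# Bring the glue jar round to the drip tray and hold the carousel

### The arm

A 6-joint arm with a two-finger parallel gripper is mounted at the origin on the work surface. World frame = base frame: x ahead of the robot, y to its left, z up, the work surface at z = 0. Lengths are in mm, angles in degrees, forces in N, time in s.
With the tool pointing down it reaches from about 350 to 950 mm from the base axis. Payload 17.4 kg.
Tool frame: the origin (TCP) lies at the very end of the fingers, on their centre line; the grasp point (between the pads) lies 19 mm behind it; z points along the fingers, x is the direction in which the jaws open and shut, and the axes are right-handed (so a half turn about z gives the same grasp; the last joint's range is limited). The gripper opens to 93 mm and grips with 3 to 60 N. Pads are 15 mm wide; open, the fingers measure 128 mm over their backs; the gripper's body (75 mm by 188 mm) begins 65 mm behind the grasp point.
Start: joints at [-72.41, 6.646, 82.598, -0, 90.757, -2.166], TCP at [228.147, -635.281, 218.646] pointing down, gripper open.
Joint ranges: [-162.19, 162.19], [-47.58, 125.68], [4.15, 143.07], [-65.23, 245.23], [0.69, 171.88], [-170.13, 170.13]. Speed limits (degrees/s): [108.29, 108.29, 127.2, 180, 180, 180].

### API

Orientations are given as [roll, pitch, yaw] about the fixed x, y, z axes, in that order (R = Rz(yaw) Ry(pitch) Rx(roll)).
In Python, from plant import sensors, vision, robot gives the robot as it stands.
- The arm moves only by the tool step_arm, never from a script. Its argument "commands" is one flat list of numbers, 4 for each row, row after row: the shift along the tool's x, y, z in mm, then the turn about the tool's z in degrees. In form: [tx, ty, tz, turn, tx, ty, tz, turn, ...]. A call has 1 to 5 rows; each row is the pose to reach, as a shift and turn from the pose commanded when the call began, along the tool's axes at that moment; what a row does not reach only later rows make up. A row lasts 1/10 s, in which the tool goes at most 50 mm and 8.59 degrees, less where a joint would pass 70% of its speed; a pose out of reach is approached as far as the arm can. A call with a gripper value outside its range is refused whole. "fingers" is the closure, from 0 (fully open) to 1 (shut), set as the call begins (left out, the last holds). The fingers move at their own pace and stop on an object; "grip_force" is the grip in N (left out, the last holds). Time passes only in rows, so rows that repeat a pose let the fingers close. It gives the time, the measured TCP pose, the force and the opening at its end, in the units of the state.
- sensors.read_state(): the state, without advancing time (a new reading comes with each control period).
- vision.snapshot(name): name is "scene" or "top" or "wrist"; returns (picture, depth): 480x640x3 uint8, red, green, blue; 480x640 float32, mm along the optical axis (not along the pixel's ray), 0 where there is no reading.
- vision.camera_model(name): a dict with "fov_y" (degrees; the focal length in pixels is half the picture's height over the tangent of half this angle, whatever the lens; pixels are square), "cx", "cy" (the principal point, pixels), "cam_to_world" (4x4, takes a point from camera to world coordinates). Camera axes: x right, y up, looking along -z (the intrinsics and any distortion apply to the point x, -y, -z); pixel columns grow to the right and rows downward; lengths in mm; the calibration is good to about 2 mm. A picture is of the moment at which its call begins: read the wrist's pose just before it. camera_model takes no time and is no camera call; for the wrist camera it gives the pose at the moment of the call.
- robot.job_done(): hands the job in, once; it reports no verdict.
The state is a dict: "time_s": time; "joint_pos": joint angles; "qd": joint speeds; "effort": joint torques, N m; "eef_pos": TCP position; "orientation": TCP orientation; "ft_force": force on the tool from outside, world axes, zero at the start; "torque": the same for the moment, N m; "width": opening from 0.0 (shut) to 1.0 (fully open).
Only numpy, scipy, OpenCV 4.12 (cv2) and the standard library are available. Lean on these libraries where they do the work, as an engineer would, in place of code of your own. Each camera call takes 0.05 s, during which the arm holds its last target.

### The job

Turn the carousel on the glue station until the glue jar, the one with a brush handle standing up from its lid, stands at the drip tray, in line with the tray's middle. Take hold of the carousel itself for this: do not push on the jars, tins and bottles, keep them all standing in their places, and leave the things around the station where they are. Finish with the carousel still firmly held and motionless there, without letting go, so that I can twist the lid off.

Things in the scene. Friction and masses are not known exactly. Their poses are not given: they have to be found in the camera images.
- station: Fixed glue station: plywood board 400 x 300 mm, 18 mm thick, carrying a carousel and, at one end, a drip tray. Origin on the bench, straight below the carousel's axis; z up; x points from that axis to the middle of the tray, roughly away from the robot. The board reaches from x -150 to +250 mm and y -150 to +150 mm. It cannot be moved.
- tray_middle (a point): Centre of the shallow steel drip tray fixed on the station's board, 205 mm from the carousel's axis: tray 70 mm (along the station's x) by 150 mm (along y), rim 30 mm above the bench.
- carousel: Round wooden carousel, 290 mm across, turning endlessly on the upright axis through the station's origin; slight friction (0.04 N m): it stays where left and yields to a light push. Origin on the axis at the level the jars stand on, 42 mm above the bench. Rim 12 mm high, 5 mm thick; centre post 40 mm across, 98 mm high; five upright radial partitions (see partition) with five places between them.
- partition (a point): On one of the carousel's five equal plywood partitions: mid-thickness, 115 mm from the axis, 16 mm below the top edge. Partitions are 9 mm thick, from 17 to 135 mm from the axis, tops 132 mm above the bench, at 36, 108, 180, 252, 324 degrees anticlockwise from the carousel's x (this one at 36). Here each can be pinched from above, over 30 mm clear of jars on both sides.
- glue_jar: The glue jar: squat amber glass jar 60 mm across with a black screw lid from whose middle an upright brush handle (18 mm thick, 48 mm tall) rises; 112 mm tall in all. The only one with a brush handle. Loose, standing in one of the five places of the carousel (which one varies), its axis about 90 mm from the carousel's axis. Origin at the centre of its underside.
- plain_jar: Amber glass jar 60 mm across, 74 mm tall, flat black lid without a handle; loose, in another place of the carousel. Origin at the centre of its underside.
- ink_tin: Flat round steel tin 64 mm across, 44 mm tall; loose, in another place of the carousel. Origin at the centre of its underside.
- squeeze_bottle: White plastic bottle 48 mm across with a pointed grey nozzle, 110 mm tall; loose, in another place of the carousel. Origin at the centre of its underside.
- tall_can: Grey can 54 mm across with a flat white lid, 82 mm tall; loose, in another place of the carousel. Origin at the centre of its underside.
- tape_roll: Roll of brown packing tape lying flat on the bench at one long side of the station: 110 mm across, 48 mm tall. Origin at the centre of its underside.
- carton: Closed cardboard carton 110 x 150 mm, 55 mm tall, lying on the bench at the other long side of the station. Origin at the centre of its underside.
- press_weight: Square steel bookbinding weight 70 x 70 mm with a wooden knob, 62 mm tall, standing on the bench between the carton and the tray end of the station. Origin at the centre of its underside.
There are look-alikes about, which are no part of the job. What is shaped like the glue_jar but green, pink or red is not meant.

How it is judged:
By the outcome, as a careful person would: the job done as asked, in the order asked, and still so for the second after the job is handed in, while the arm keeps its last pose, push and grip.
It also fails if it takes over 58 s, if anything falls off the work surface, if the arm or the gripper's body presses on something with over 40 N, if the wrist force passes 120 N, or if a joint passes its speed limit or range.

## Working session

There is one attempt and no reset: what is moved stays moved. The work goes in short steps, Python scripts to look and compute and a tool call to move; the robot and the scene stay as the last step left them, time stands still between calls to the robot, and variables do not carry over. Pictures are saved under pics/ and viewed, and the job is handed in when it is done.

Besides the shell and the picture viewer there is one more tool, called after ">>>" as name(argument=value, ...), one argument or row to a line, values as JSON. step_arm: Moves the arm, as the interface text tells. Its arguments: {"type":"object","properties":{"commands":{"type":"array","items":{"type":"number"}},"fingers":{"type":"number"},"grip_force":{"type":"number"}},"required":["commands"]}

```bash
mkdir -p pics; ls; python3 - <<'E'
from plant import sensors, vision, robot
import cv2,numpy as np
s=sensors.read_state();print(s)
for n in ["scene","top"]:
    p,d=vision.snapshot(n);cv2.imwrite(f"pics/{n}0.png",p[:,:,::-1]);np.save(f"pics/{n}0.npy",d);np.save(f"pics/{n}0p.npy",p)
    print(n,vision.camera_model(n))
E
```

```text
pics
{'time_s': 0.0, 'joint_pos': array([-7.24097334e+01,  6.67390404e+00,  8.26366817e+01, -2.09674172e-03,
        9.07561347e+01, -2.16659873e+00]), 'qd': array([-0.0288679 , -0.02545695,  0.07500344,  0.03508725,  0.00527855,
       -0.00564872]), 'effort': array([-6.03742636e-03, -7.21258879e+01, -6.22602081e+01,  7.76706194e-02,
        2.38779327e-02, -1.12364357e-04]), 'eef_pos': array([ 228.07837384, -635.07577721,  217.89763559]), 'orientation': array([-1.79999573e+02,  6.67520635e-02, -7.02431609e+01]), 'ft_force': array([0.95868996, 0.25009288, 0.43930505]), 'torque': array([-0.08126054,  0.02836115, -0.00960568]), 'width': 1.0004370702433942}
scene {'fov_y': 51.8322932009158, 'cx': 314.09691865328716, 'cy': 245.4343524326611, 'cam_to_world': array([[ 7.52197707e-01, -3.77518122e-01,  5.40072845e-01,
         1.05835105e+03],
       [ 6.58899582e-01,  4.22132999e-01, -6.22619524e-01,
        -6.14892060e+02],
       [ 7.06758410e-03,  8.24186750e-01,  5.66274007e-01,
         6.83278337e+02],
       [ 0.00000000e+00,  0.00000000e+00,  0.00000000e+00,
         1.00000000e+00]])}
top {'fov_y': 55.163775211913325, 'cx': 320.1461145194806, 'cy': 228.1988364451723, 'cam_to_world': array([[ 3.99227993e-02,  9.73303908e-01, -2.26021398e-01,
         3.49555201e+02],
       [-9.99195916e-01,  3.80501133e-02, -1.26376264e-02,
         1.01425752e+01],
       [-3.70011135e-03,  2.26344188e-01,  9.74040357e-01,
         9.00454620e+02],
       [ 0.00000000e+00,  0.00000000e+00,  0.00000000e+00,
         1.00000000e+00]])}
```

View pics/scene0.png

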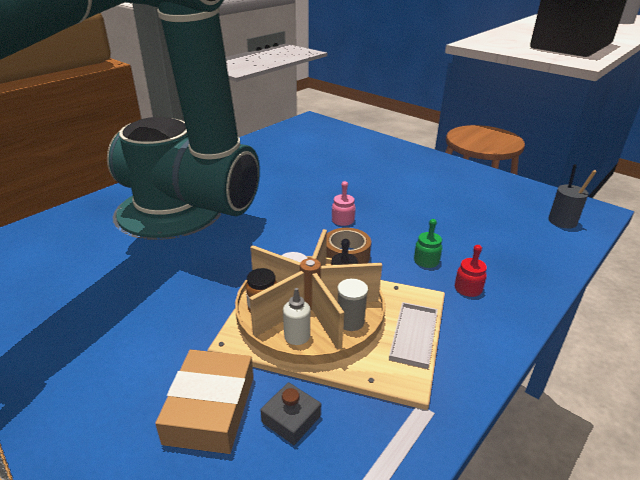

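View pics/top0.png

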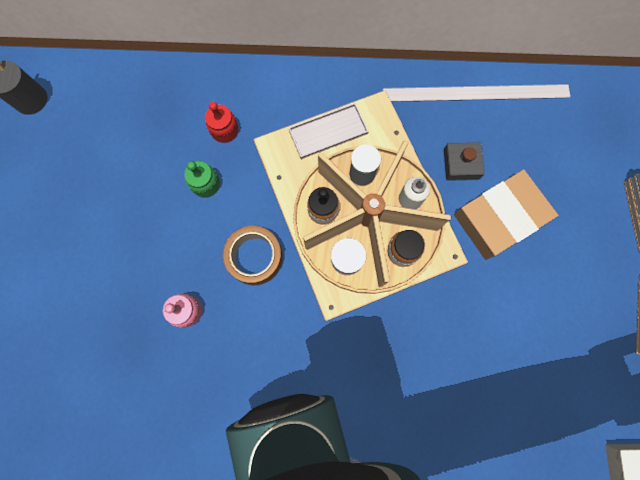

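Candidates for the glue jar in the top view:
- black lid with a handle on the carousel (322,203)
- plain jar (407,245)
- squeeze bottle with nozzle (416,190)
- green (201,178), red (221,122) and pink (181,310) look-alikes

By the description it is the one at (322,203). I'll check it in a close crop and measure.

```bash
cat > h.py <<'E'
import numpy as np,cv2
from plant import vision
def ray(m,u,v):
    f=240/np.tan(np.radians(m['fov_y']/2)); return np.array([(u-m['cx'])/f,-(v-m['cy'])/f,-1.])
def w(m,u,v,d):
    T=m['cam_to_world'];return T[:3,:3]@(ray(m,u,v)*d)+T[:3,3]
def wz(m,u,v,z):
    T=m['cam_to_world'];r=T[:3,:3]@ray(m,u,v);return T[:3,3]+r*(z-T[2,3])/r[2]
def px(m,p):
    T=m['cam_to_world'];c=T[:3,:3].T@(np.asarray(p)-T[:3,3]);f=240/np.tan(np.radians(m['fov_y']/2))
    return np.array([m['cx']+f*c[0]/-c[2],m['cy']+f*c[1]/c[2]])
def crop(p,x0,x1,y0,y1,k,name):
    cv2.imwrite(name,cv2.resize(p[y0:y1,x0:x1,::-1],None,fx=k,fy=k,interpolation=cv2.INTER_CUBIC))
E
python3 - <<'E'
from h import *
p=np.load('pics/top0p.npy');crop(p,250,470,85,325,2.5,'pics/c1.png')
p=np.load('pics/top0p.npy');crop(p,280,400,130,230,5,'pics/c2.png')
E
```

```text
(no output)
```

View pics/c1.png

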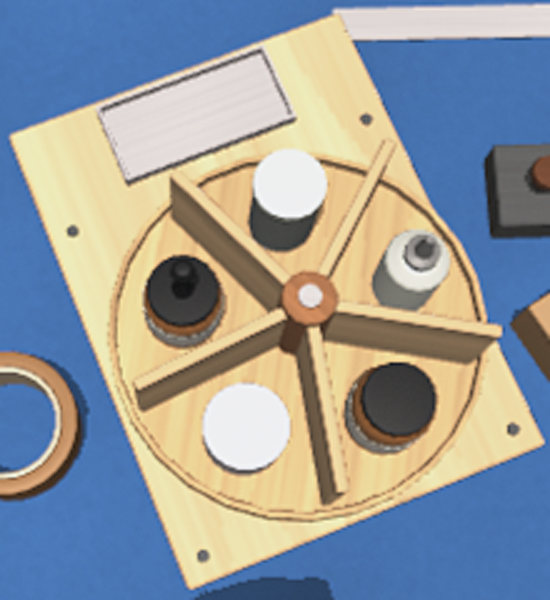

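View pics/c2.png

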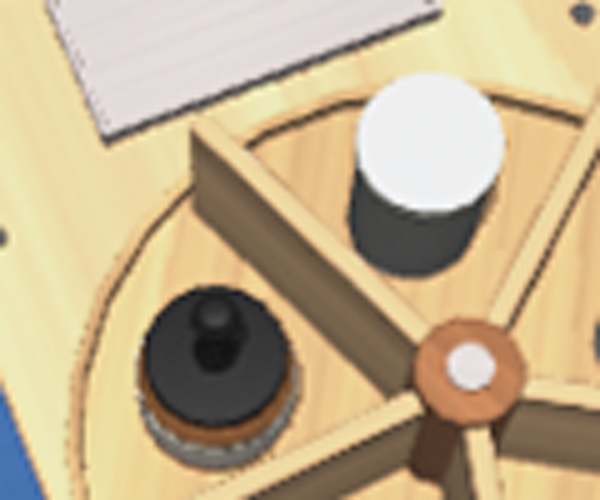

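The crop shows the brush handle standing on the black lid, at about (322,196) in the full picture. The other black lid is flat. Now the geometry.

```bash
python3 - <<'E'
from h import *
m=vision.camera_model('top');d=np.load('pics/top0.npy')
c1=lambda x,y:(250+(x+.5)/2.5-.5,85+(y+.5)/2.5-.5)
c2=lambda x,y:(280+(x+.5)/5-.5,130+(y+.5)/5-.5)
def show(n,uv,z):
    q=wz(m,*uv,z);u,v=[int(round(a)) for a in uv];print(n,np.round(uv,1),q.round(1),'depth pt',w(m,u,v,d[v,u]).round(1));return q
T=[show('tray',c1(*c),30) for c in [(100,110),(263,50),(295,118),(130,183)]]
B=[show('board',c1(*c),18) for c in [(10,133),(338,12),(543,440),(192,588)]]
P=show('post',c1(310,295),140)
tm=np.mean(T,0);bm=np.mean(B,0)
ax=(T[0]+T[1]-T[2]-T[3])[:2];yaw=np.degrees(np.arctan2(ax[1],ax[0]))
ay=(T[0]-T[1]+T[3]-T[2])[:2];print('traysizes',np.linalg.norm(ax)/2,np.linalg.norm(ay)/2,yaw,np.degrees(np.arctan2(ay[1],ay[0]))-90)
bx=(B[0]+B[1]-B[2]-B[3])[:2];print('board',np.linalg.norm(bx)/2,np.degrees(np.arctan2(bx[1],bx[0])))
by=(B[0]-B[1]+B[3]-B[2])[:2];print('board y',np.linalg.norm(by)/2,np.degrees(np.arctan2(by[1],by[0]))-90)
v=(tm-P)[:2];print('post->tray',np.linalg.norm(v),np.degrees(np.arctan2(v[1],v[0])),'boardmid-post',(bm-P)[:2])
J=show('lid',c2(217,356),106)
H=show('handle',c2(216,313),154)
for n,q in(('lid',J),('h',H)):
    v=(q-P)[:2];print(n,np.linalg.norm(v),np.degrees(np.arctan2(v[1],v[0])))
# partitions tips (outer end, top mid)
for c in [(174,179),(389,143),(499,330),(336,491),(138,387)]:
    q=show('part',c1(*c),132);v=(q-P)[:2];print('   r,ang',np.linalg.norm(v),np.degrees(np.arctan2(v[1],v[0])))
# handle depth check
E
```

```text
tray [289.7 128.7] [758.2  92.1  30. ] depth pt [757.6  91.5  30. ]
tray [354.9 104.7] [817.1 -40.1  30. ] depth pt [816.8 -40.4  29.4]
tray [367.7 131.9] [757.2 -67.6  30. ] depth pt [758.8 -68.6  26.3]
tray [301.7 157.9] [695.6  64.4  30. ] depth pt [700.1  64.5  18.1]
board [253.7 137.9] [740.5 166.5  18. ] depth pt [748.2 169.1   0. ]
board [384.9  89.5] [ 861.3 -103.5   18. ] depth pt [ 868.5 -105.6    3.4]
board [466.9 260.7] [ 500.8 -265.1   18. ] depth pt [ 500.6 -266.    15.8]
board [326.5 319.9] [377.5   2.5  18. ] depth pt [377.4   3.5  14.5]
post [373.7 202.7] [574.6 -70.3 140. ] depth pt [573.2 -70.5 142.9]
traysizes 67.20246979229238 145.23794051833167 24.256157631124413 24.529197367206933
board 396.63993189404715 24.234343933610294
board y 295.2568856273825 24.41461690026587
post->tray 200.19078510608938 24.332736343400413 boardmid-post [45.39349499 20.3799952 ]
lid [323.  200.8] [584.7  17.3 106. ] depth pt [580.1  17.2 120.4]
handle [322.8 192.2] [585.7  17.8 154. ] depth pt [585.9  17.5 154.6]
lid 88.19163745664338 83.43871239846573
h 88.79571115140705 82.84724103950643
part [319.3 156.3] [659.2  26.9 132. ] depth pt [660.1  27.4 131.1]
   r,ang 128.83410263870786 48.94206940763066
part [405.3 141.9] [ 692.7 -126.2  132. ] depth pt [ 692.1 -125.5  132.8]
   r,ang 130.6371354607457 -25.35246289297224
part [449.3 216.7] [ 556.9 -201.7  132. ] depth pt [ 556.6 -201.5  131.1]
   r,ang 132.6562641851795 -97.66613526575159
part [384.1 281.1] [441.3 -90.3 132. ] depth pt [441.8 -90.5 129.7]
   r,ang 134.79145892848305 -171.44154991392392
part [304.9 239.5] [507.1  45.3 132. ] depth pt [506.7  45.2 129.6]
   r,ang 133.90970894415508 120.30329987761472
```

```bash
cat >> h.py <<'E'
def mv(tx,ty,tz,yaw):
    from plant import sensors
    from scipy.spatial.transform import Rotation as R
    s=sensors.read_state();M=R.from_euler('xyz',s['orientation'],degrees=True).as_matrix()
    print('t',s['time_s'],s['eef_pos'].round(1),s['orientation'].round(2),'F',s['ft_force'].round(1),'w',round(s['width'],3),'q',s['joint_pos'].round(1))
    print('shift',(M.T@(np.array([tx,ty,tz])-s['eef_pos'])).round(1),'turn',round(-((yaw-s['orientation'][2]+180)%360-180),2))
E
python3 -c "
from h import *
mv(558.5,-184,218,-7)"
```

```text
t 0.1 [ 228.1 -635.1  218. ] [-1.800e+02  6.000e-02 -7.025e+01] F [ 0.3  0.3 -0. ] w 1.002 q [-72.4   6.7  82.6   0.   90.8  -2.2]
shift [-3.129e+02 -4.635e+02  3.000e-01] turn -63.25
```

>>> step_arm(
  commands=[-28,-41,0,0,-56,-83,0,0,-84,-124,0,0,-112,-166,0,0,-140,-207,0,0],
  fingers=0.4,
  grip_force=40,
)

```text
time_s: 0.6
eef_pos: [376.2, -432.0, 218.4]
orientation: [180.0, 0.0, -70.3]
ft_force: [1.4, 0.3, -0.2]
width: 0.627
```

>>> step_arm(
  commands=[-28,-41,0,-8,-56,-83,0,-16,-84,-124,0,-24,-112,-166,0,-32,-140,-207,0,-40],
)

```text
time_s: 1.1
eef_pos: [523.6, -230.3, 218.5]
orientation: [180.0, 0.0, -29.9]
ft_force: [-0.2, -1.6, 0.7]
width: 0.602
```

```bash
python3 -c "
from h import *
mv(558.5,-184,218,-7)"
```

```text
t 1.1 [ 523.6 -230.3  218.5] [180.     0.   -29.92] F [-0.2 -1.6  0.7] w 0.602 q [-26.3  -6.2  95.5  -0.   90.7   3.6]
shift [  7.2 -57.5   0.5] turn -22.92
```

>>> step_arm(
  commands=[3,-25,0,-8,7,-50,0,-16,7,-57,0,-23,7,-57,0,-23],
)

```text
time_s: 1.5
eef_pos: [558.0, -185.5, 218.2]
orientation: [-180.0, 0.0, -7.0]
ft_force: [-0.3, -0.2, -0.3]
width: 0.599
```

```bash
python3 - <<'E'
from h import *
mv(558.5,-184,97,-7)
m=vision.camera_model('wrist');p,d=vision.snapshot('wrist');cv2.imwrite('pics/w1.png',p[:,:,::-1]);np.save('pics/w1.npy',d)
import pickle;pickle.dump(m,open('pics/w1m','wb'))
print(m)
A=np.array([574,-70,0])
for a in(-97,): print(px(m,[574+135*np.cos(np.radians(a)),-70+135*np.sin(np.radians(a)),132]))
E
```

```text
t 1.5 [ 558.  -185.5  218.2] [-1.7999e+02  4.0000e-02 -7.0300e+00] F [-0.3 -0.2 -0.3] w 0.599 q [-20.9  -4.2  93.6   0.   90.6 -13.8]
shift [  0.4  -1.6 121.2] turn -0.03
{'fov_y': 69.82785860771708, 'cx': 317.70807240671564, 'cy': 238.61596950718206, 'cam_to_world': array([[ 9.92418617e-01,  1.18761494e-01,  3.16385365e-02,
         5.66386182e+02],
       [-1.22899356e-01,  9.61072969e-01,  2.47456049e-01,
        -1.17615745e+02],
       [-1.01869207e-03, -2.49468346e-01,  9.68382418e-01,
         3.83763781e+02],
       [ 0.00000000e+00,  0.00000000e+00,  0.00000000e+00,
         1.00000000e+00]])}
[320.42920012 266.15210686]
```

View pics/w1.png

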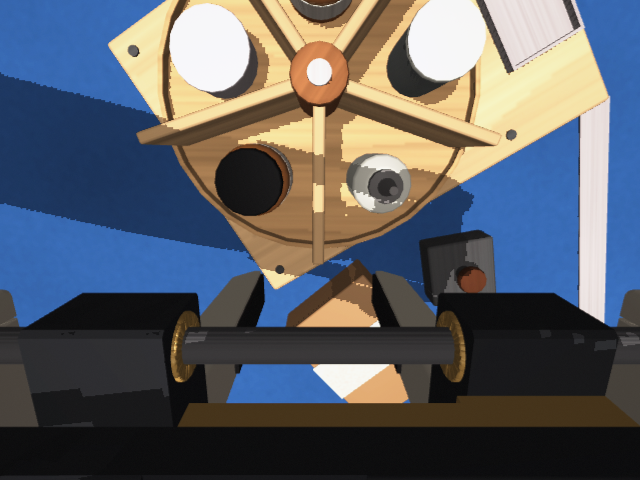

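The wrist picture shows the partition with its tip at (318,263), centred between the fingers, and the post centre at (319,72). The prediction was (320,266), so they agree.

```bash
python3 - <<'E'
from h import *
import pickle
m=pickle.load(open('pics/w1m','rb'))
P=wz(m,319,72,140);t=wz(m,318,261,132)
t2=wz(m,319.5,110,132)
print(P,t,t2,np.linalg.norm((t-P)[:2]),np.degrees(np.arctan2(*(t-P)[1::-1])),np.degrees(np.arctan2(*(t-t2)[1::-1])))
E
```

```text
[573.01847109 -68.88062328 140.        ] [ 556.19893644 -199.6180448   132.        ] [570.64393116 -91.20252705 132.        ] 131.81490861707692 -97.33090651608407 -97.58923910864068
```

>>> step_arm(
  commands=[1,-1,40,0.4,1,-1,80,0.4,1,-1,105,0.4,1,-1,121,0.4,1,-1,121,0.4],
)

```text
time_s: 2.05
eef_pos: [557.7, -185.9, 95.8]
orientation: [-180.0, 0.2, -7.8]
ft_force: [0.0, 0.0, 0.6]
width: 0.603
```

>>> step_arm(
  commands=[0,0,0,0,0,0,0,0,0,0,0,0,0,0,0,0,0,0,0,0],
  fingers=1,
  grip_force=40,
)

```text
time_s: 2.55
eef_pos: [558.9, -185.7, 98.1]
orientation: [180.0, -0.0, -7.6]
ft_force: [0.3, -0.6, -0.9]
width: 0.219
```

>>> step_arm(
  commands=[0,0,0,0,0,0,0,0,0,0,0,0],
)

```text
time_s: 2.85
eef_pos: [558.6, -185.6, 97.7]
orientation: [180.0, 0.0, -7.6]
ft_force: [-2.5, 0.7, 2.0]
width: 0.094
```

```bash
python3 - <<'E'
from h import *
mv(558.5,-184,97,-7)
for n in('wrist','top'):
    p,d=vision.snapshot(n);cv2.imwrite(f'pics/{n}2.png',p[:,:,::-1])
E
```

```text
t 2.85 [ 558.6 -185.6   97.7] [ 1.80e+02  2.00e-02 -7.63e+00] F [-2.5  0.7  2. ] w 0.094 q [-20.9  -0.7 101.6  -0.   79.1 -13.2]
shift [-0.3 -1.6  0.7] turn -0.63
```

View pics/wrist2.png

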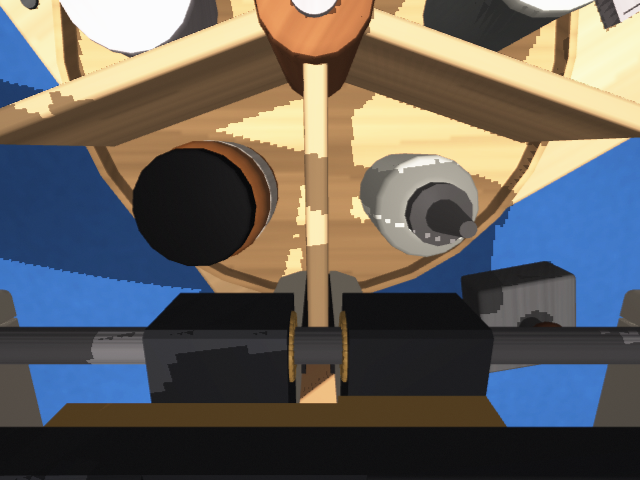

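View pics/top2.png

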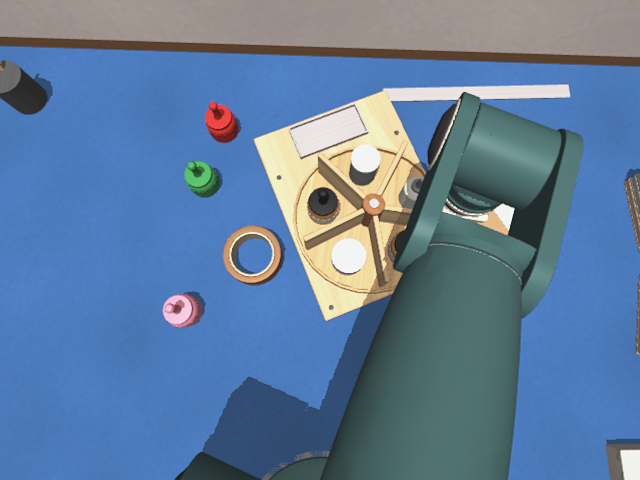

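Held: opening 0.094 × 93 mm ≈ 8.7 mm against the 9 mm plywood, and nothing else has moved. Now the arc, about the axis at (573.8,-69.5), r ≈ 117 mm, about -58.7° in all.

>>> step_arm(
  commands=[-1,0,0,0.5,-3.1,0,0,1.5,-6.1,-0.2,0,3,-10.2,-0.4,0,5,-14.3,-0.9,0,7],
  fingers=1,
  grip_force=40,
)

```text
time_s: 3.45
eef_pos: [544.3, -182.9, 97.7]
orientation: [180.0, -0.0, -14.8]
ft_force: [-3.1, -1.6, 3.7]
width: 0.093
```

>>> step_arm(
  commands=[-4.1,-0.1,0,2,-8.2,-0.3,0,4,-12.2,-0.6,0,6,-16.3,-1.1,0,8,-20.3,-1.8,0,10],
)

```text
time_s: 3.95
eef_pos: [525.0, -176.3, 97.7]
orientation: [180.0, -0.0, -24.8]
ft_force: [-4.8, -3.0, 4.6]
width: 0.093
```

```bash
cat >> h.py <<'E'
def st():
    from plant import sensors
    s=sensors.read_state();v=s['eef_pos'][:2]-[573.8,-69.5]
    print('r',np.linalg.norm(v),'ang',np.degrees(np.arctan2(v[1],v[0])),'yaw',s['orientation'],'z',s['eef_pos'][2],'F',s['ft_force'].round(1),'T',s['torque'].round(2),'w',s['width'])
E
python3 -c "
from h import *
st()"
```

```text
r 117.39280715298788 ang -114.5792878781307 yaw [ 1.79959236e+02 -5.27982600e-03 -2.48156106e+01] z 97.73719773366514 F [-4.8 -3.   4.6] T [-0.41  0.6   0.33] w 0.09269986805546583
```

>>> step_arm(
  commands=[-4.1,-0.1,0,2,-8.2,-0.3,0,4,-12.2,-0.6,0,6,-16.3,-1.1,0,8,-20.3,-1.8,0,10],
)

```text
time_s: 4.45
eef_pos: [507.1, -166.3, 97.7]
orientation: [179.9, -0.0, -34.8]
ft_force: [-5.9, -3.4, 4.5]
width: 0.096
```

>>> step_arm(
  commands=[-4.1,-0.1,0,2,-8.2,-0.3,0,4,-12.2,-0.6,0,6,-16.3,-1.1,0,8,-20.3,-1.8,0,10],
)

```text
time_s: 4.95
eef_pos: [491.2, -153.4, 97.7]
orientation: [179.9, -0.0, -44.8]
ft_force: [-8.4, -5.8, 6.1]
width: 0.092
```

>>> step_arm(
  commands=[-4.1,-0.1,0,2,-8.2,-0.3,0,4,-12.2,-0.6,0,6,-16.3,-1.1,0,8,-20.3,-1.8,0,10],
)

```text
time_s: 5.45
eef_pos: [477.7, -137.9, 97.7]
orientation: [179.9, 0.0, -54.8]
ft_force: [-13.2, -5.6, 8.2]
width: 0.092
```

>>> step_arm(
  commands=[-4.1,-0.1,0,2,-8.2,-0.3,0,4,-12.2,-0.6,0,6,-16.3,-1.1,0,8,-18.3,-1.4,0,9],
)

```text
time_s: 5.95
eef_pos: [468.0, -122.0, 97.7]
orientation: [179.8, 0.0, -63.8]
ft_force: [-16.5, -5.6, 9.2]
width: 0.09
```

```bash
python3 - <<'E'
from h import *
st()
for n in('scene','top','wrist'):
    p,d=vision.snapshot(n);cv2.imwrite(f'pics/{n}3.png',p[:,:,::-1]);np.save(f'pics/{n}3p.npy',p);np.save(f'pics/{n}3.npy',d)
    if n=='top': crop(p,250,470,85,325,2.5,'pics/c3.png')
E
```

```text
r 118.09643420831398 ang -153.61533318773294 yaw [ 1.79825652e+02  7.77667052e-03 -6.38183774e+01] z 97.71156990009932 F [-16.5  -5.6   9.2] T [-0.77  2.45  0.33] w 0.09035840021414775
```

View pics/c3.png

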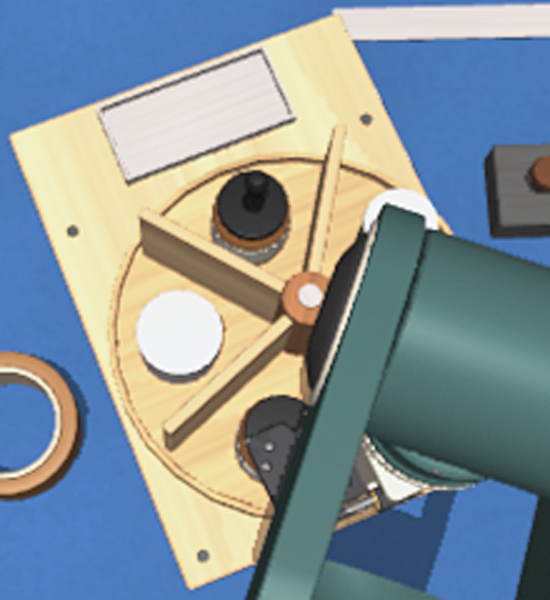

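View pics/scene3.png

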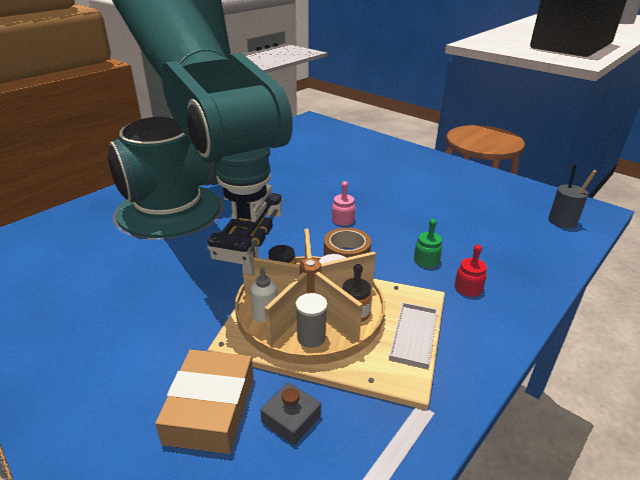

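Everything stands and the jar is near the tray; its handle top is at about (255,184) in the crop. A radial preload of about 17 N has built up from a slightly wrong centre, so I'll ease it. First, measure the jar's angle.

```bash
python3 - <<'E'
from h import *
p=np.load('pics/top3p.npy');crop(p,310,400,140,220,7,'pics/c4.png')
p=np.load('pics/scene3p.npy');crop(p,320,450,240,370,4.5,'pics/c5.png')
E
```

```text
(no output)
```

View pics/c4.png

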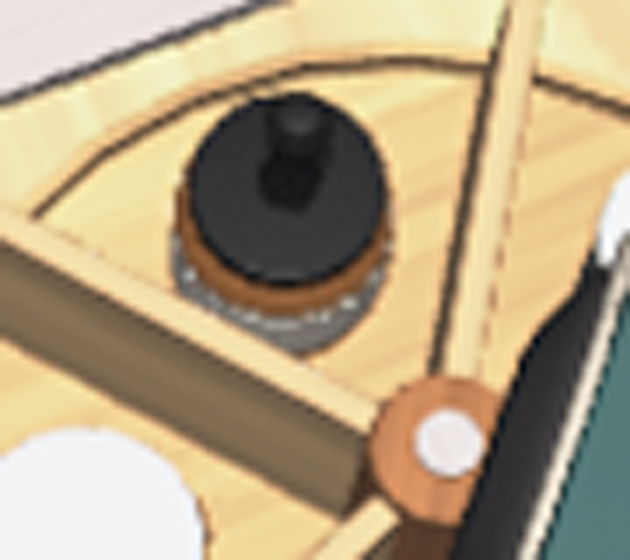

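View pics/wrist3.png

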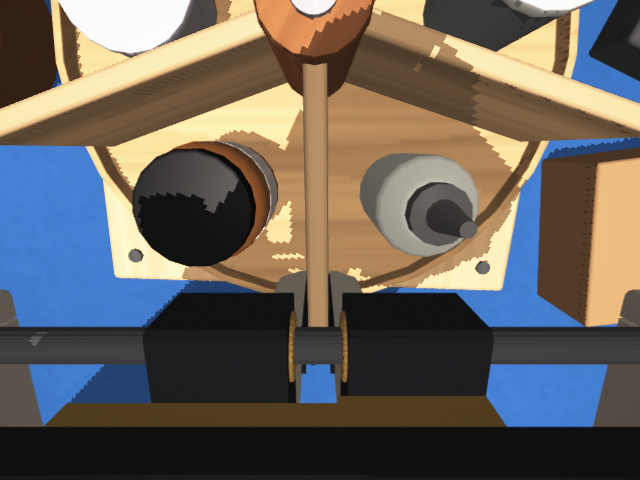

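```bash
cat >> h.py <<'E'
def jar(uvl,uvh,uvp):
    m=vision.camera_model('top')
    P=wz(m,*uvp,140)[:2]
    for n,q in(('lid',wz(m,*uvl,106)[:2]),('handle',wz(m,*uvh,154)[:2])):
        for A in (P,np.array([573.8,-69.5])):
            v=q-A;print(n,q.round(1),np.linalg.norm(v).round(1),np.degrees(np.arctan2(v[1],v[0])).round(2))
E
python3 - <<'E'
from h import *
g=lambda x,y:(310+(x+.5)/7-.5,140+(y+.5)/7-.5)
jar(g(287,189),g(299,116),g(448,442))
# refine: black lid+ tray line fit with code: tray long edges
p=np.load('pics/top3p.npy')
E
```

```text
lid [651.9 -30.6] 86.8 27.03
lid [651.9 -30.6] 87.2 26.47
handle [652.9 -30.6] 87.6 26.73
handle [652.9 -30.6] 88.1 26.17
```

>>> step_arm(
  commands=[-1.6,0.5,0,0.8,-3.3,1,0,1.6,-4.5,1.4,0,2.2,-4.9,1.4,0,2.4,-4.9,1.4,0,2.4],
)

```text
time_s: 6.6
eef_pos: [465.9, -117.7, 97.7]
orientation: [180.0, 0.0, -66.1]
ft_force: [-5.5, 1.3, 5.3]
width: 0.093
```

>>> step_arm(
  commands=[0,0,0,0,0,0,0,0],
)

```text
time_s: 6.8
eef_pos: [466.0, -117.9, 97.7]
orientation: [180.0, 0.0, -66.0]
ft_force: [-5.1, 1.1, 5.1]
width: 0.093
```

```bash
python3 - <<'E'
from h import *
st()
for n in('scene','top'):
    p,d=vision.snapshot(n);cv2.imwrite(f'pics/{n}4.png',p[:,:,::-1]);np.save(f'pics/{n}4p.npy',p);np.save(f'pics/{n}4.npy',d)
    if n=='top': crop(p,280,380,95,215,5,'pics/c6.png')
    else: crop(p,290,450,230,370,5,'pics/c7.png')
E
```

```text
r 118.17205388366817 ang -155.8288718195929 yaw [ 1.79987430e+02  1.07087357e-03 -6.60450926e+01] z 97.73417821405795 F [-5.1  1.1  5.1] T [0.19 0.74 0.34] w 0.0931781041657894
```

View pics/c6.png

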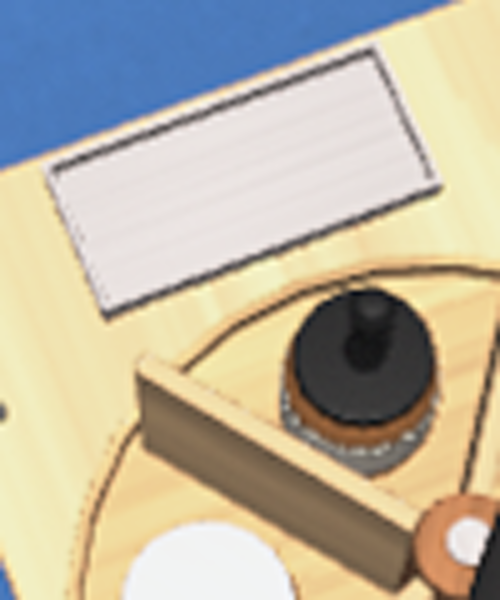

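View pics/c7.png

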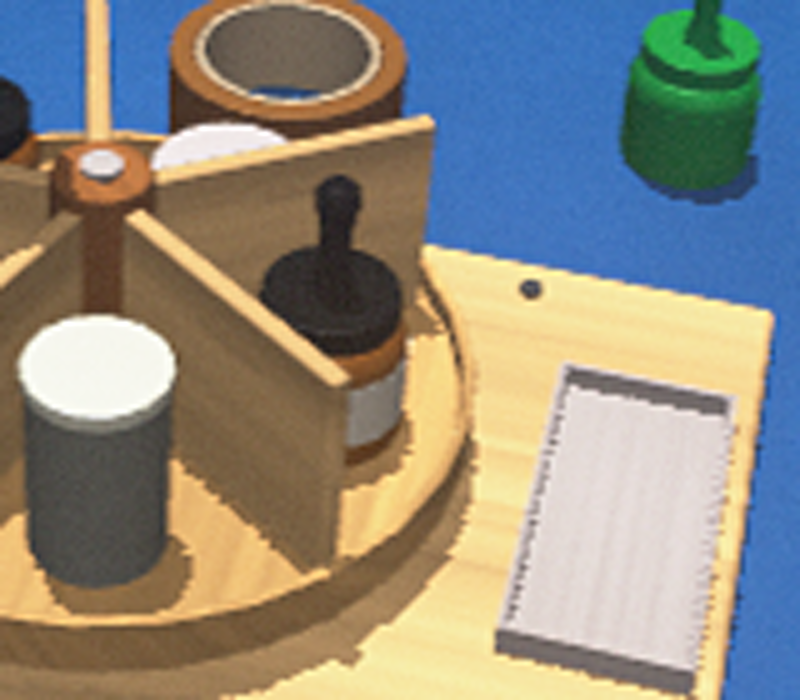

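```bash
python3 - <<'E'
from h import *
g=lambda x,y:(280+(x+.5)/5-.5,95+(y+.5)/5-.5)
jar(g(364.5,356),g(373,303),g(470,542))
ang=lambda v:np.degrees(np.arctan2(v[1],v[0])).round(2)
m=vision.camera_model('top')
T=[wz(m,*g(*c),30)[:2] for c in[(48,170),(374,48),(440,186),(106,314)]];t=np.mean(T,0);P=wz(m,*g(470,542),140)[:2]
print('tray top',t,ang(t-P),ang(t-np.array([573.8,-69.5])))
# scene
m=vision.camera_model('scene')
g=lambda x,y:(290+(x+.5)/5-.5,230+(y+.5)/5-.5)
P=wz(m,*g(102,164),140)[:2];H=wz(m,*g(339,187),154)[:2];L=wz(m,*g(333,301),106)[:2]
T=[wz(m,*g(*c),30)[:2] for c in[(565,364),(737,398),(693,672),(497,632)]];t=np.mean(T,0)
print('scene',P,H,L,t,'tray',ang(t-P),np.linalg.norm(t-P),'handle',ang(H-P),'lid',ang(L-P))
e=(T[0]+T[3]-T[1]-T[2]);print(ang(-e),np.linalg.norm(e)/2)
E
```

```text
lid [653.5 -34.1] 87.2 24.38
lid [653.5 -34.1] 87.2 23.93
handle [654.7 -33.9] 88.4 24.17
handle [654.7 -33.9] 88.4 23.74
tray top [757.65628164  13.25312892] 24.42 24.23
scene [571.07659233 -64.29529459] [655.75371229 -32.55282385] [659.44759199 -36.56334716] [761.36693423  15.61157286] tray 22.78 206.386825364237 handle 20.55 lid 17.42
25.09 68.04383753533551
```

The top view agrees to within half a degree; the scene view reads lower, partly because lid-side pixels bias it. I'll use the depth point clouds of both cameras as a cross-check.

```bash
python3 - <<'E'
from h import *
from scipy.optimize import least_squares
def cloud(n,k):
    m=vision.camera_model(n);d=np.load(f'pics/{n}{k}.npy').astype(float);p=np.load(f'pics/{n}{k}p.npy')
    v,u=np.mgrid[0:480,0:640];f=240/np.tan(np.radians(m['fov_y']/2))
    c=np.stack([(u-m['cx'])/f*d,-(v-m['cy'])/f*d,-d],-1);T=m['cam_to_world']
    return (c@T[:3,:3].T+T[:3,3]),p.astype(int),d>0
def circ(q,r=None):
    # outer hull fit by min enclosing circle
    return cv2.minEnclosingCircle(q.astype(np.float32))
for n in('top','scene'):
  for k in(0,4):
    X,p,ok=cloud(n,k)
    near=lambda c,r:np.hypot(X[...,0]-c[0],X[...,1]-c[1])<r
    c=(654,-34) if k else (585,17.5)
    dark=p.max(-1)<75
    L=X[ok&near(c,38)&(abs(X[...,2]-106)<3)&dark];H=X[ok&near(c,25)&(X[...,2]>151)]
    Po=X[ok&near((574,-70),24)&(abs(X[...,2]-140)<2.5)]
    print(n,k,'lid',len(L),L[:,:2].mean(0).round(1),circ(L[:,:2]),'z',np.median(L[:,2]).round(1),'hand',len(H),H.mean(0).round(1) if len(H) else '','post',len(Po),circ(Po[:,:2]),Po[:,:2].mean(0).round(1))
    # board top: z 18
    bmask=ok&(abs(X[...,2]-18)<4)&near((620,-50),270)&(p[...,0]>p[...,2]+25)
    cnt=X[bmask][:,:2]
    (cc,sz,a)=cv2.minAreaRect(cnt.astype(np.float32));print('   board',len(cnt),np.round(cc,1),np.round(sz,1),round(a,2))
    g=ok&(abs(X[...,2]-24)<9)&near((758,13),100)&(abs(p[...,0]-p[...,2])<25)&(p.min(-1)>120)
    t=X[g][:,:2];(cc,sz,a)=cv2.minAreaRect(t.astype(np.float32));print('   tray',len(t),np.round(cc,1),np.round(sz,1),round(a,2),t.mean(0).round(1))
E
```

```text
top 0 lid 470 [582.4  17.6] ((585.4151000976562, 17.955820083618164), 26.15822410583496) z 105.7 hand 51 [585.3  17.8 153.4] post 306 ((572.6202392578125, -69.89435577392578), 19.358211517333984) [572.6 -70.3]
   board 8290 [605.4 -19.4] [398.8 436.8] 24.19
   tray 2206 [749.5   8.9] [ 95.1 150.2] 23.41 [761.9  13.9]
top 4 lid 434 [650.2 -33.3] ((653.5966186523438, -33.82236862182617), 25.973791122436523) z 105.7 hand 45 [654.2 -34.4 153.2] post 187 ((573.0371704101562, -69.44786834716797), 19.19479751586914) [573.8 -63.9]
   board 6776 [598.1  -3. ] [399.5 400.2] 23.96
   tray 2255 [762.3  14.6] [ 76.7 149.7] 23.89 [762.1  14.3]
scene 0 lid 174 [584.2  21.8] ((585.0617065429688, 21.382474899291992), 26.604333877563477) z 106.9 hand 33 [588.7  18.2 153.7] post 188 ((575.1357421875, -67.3079833984375), 20.833751678466797) [576.9 -70.2]
   board 7877 [657.3 -64.1] [505.6 409.2] 89.39
   tray 1956 [766.4  16.3] [ 79.1 154.9] 24.05 [761.6  15.3]
scene 4 lid 340 [658.7 -35.6] ((656.65234375, -32.31322479248047), 26.884185791015625) z 106.7 hand 42 [657.3 -33.1 153.5] post 180 ((574.4899291992188, -67.71878814697266), 21.01469612121582) [576.6 -70.4]
   board 7913 [658.9 -64.7] [507.2 407.3] 89.65
   tray 1958 [766.6  15.5] [ 78.9 159. ] 24.56 [761.6  15.2]
```

Depth gives the jar at 23.3–23.9° and the tray or station direction at 23.9–24.3°, so I'm slightly past. I'll turn back about 0.5°.

>>> step_arm(
  commands=[0.5,0.2,0,-0.25,1,0.5,0,-0.5,1,0.5,0,-0.5,1,0.5,0,-0.5,1,0.5,0,-0.5],
)

```text
time_s: 7.4
eef_pos: [466.4, -118.8, 97.7]
orientation: [-179.9, -0.0, -65.5]
ft_force: [3.9, 4.4, 1.8]
width: 0.095
```

>>> step_arm(
  commands=[0,0,0,0,0,0,0,0,0,0,0,0,0,0,0,0,0,0,0,0],
)

```text
time_s: 7.9
eef_pos: [466.4, -118.8, 97.7]
orientation: [-179.9, -0.0, -65.5]
ft_force: [3.7, 4.6, 3.3]
width: 0.094
```

```bash
python3 - <<'E'
from h import *
st()
p,d=vision.snapshot('top')
crop(p,280,380,95,215,5,'pics/c8.png');cv2.imwrite('pics/top5.png',p[:,:,::-1])
p,d=vision.snapshot('wrist');cv2.imwrite('pics/wrist5.png',p[:,:,::-1])
st()
E
```

```text
r 118.18722826166177 ang -155.33934589686618 yaw [-1.79943824e+02 -9.95193778e-03 -6.55434201e+01] z 97.73679233026789 F [3.7 4.6 3.3] T [ 0.66 -0.41  0.31] w 0.09395869393669166
r 118.20379234157696 ang -155.35916223752403 yaw [-1.79945361e+02 -6.96433707e-03 -6.55402051e+01] z 97.70481929771191 F [4.5 4.7 2. ] T [ 0.7  -0.48  0.34] w 0.09171591882538924
```

View pics/c8.png

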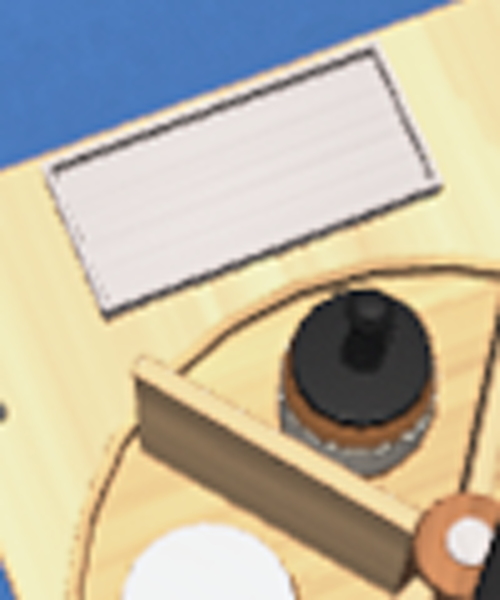

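View pics/wrist5.png

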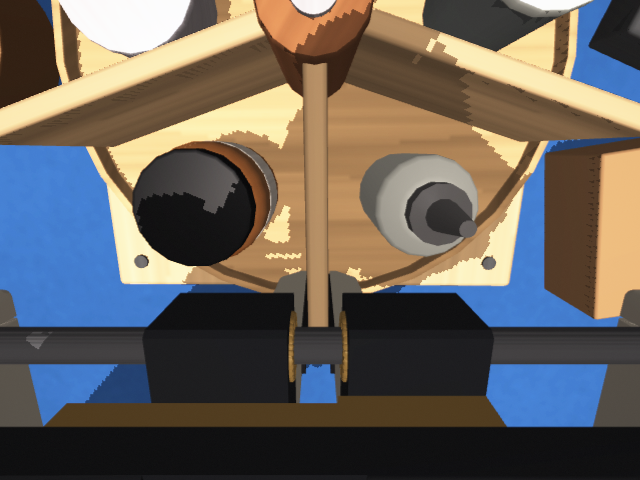

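The jar stands in line with the tray's middle, with its lid centre at (361,358) in the crop. The partition is still between the pads, nothing is moving and the forces are low. Handing in.

```bash
python3 -c "
from plant import robot
print(robot.job_done())"
```

```text
the job is handed in; nothing more can be done
None
```

The glue jar now stands at the drip tray, in line with its middle. The carousel is still held and motionless. I pinched the partition opposite the jar from above with 40 N, so the gripper is out of your way at the lid. I then turned the carousel about 58° clockwise along an arc and handed in at about 8 s.

**Last checks:**
- **Alignment:** I put the jar at about 23.8–24.7° and the tray at about 23.9–24.4°. This takes the measurements before a last 0.5° correction and adds that correction. I did not re-measure with numbers afterwards, only looked at the picture.
- **Grip:** the opening is about 8.7 mm on the 9 mm plywood. The wrist force was about 7 N at the end and about 20 N at its highest during the turn.
- **Surroundings:** the pictures show all five containers upright in their places. I saw no change in the tape roll, carton or weight.

**Disagreement:** the scene camera read the jar about 0.5–1° lower than the top camera. That is within the calibration error (1–1.5 mm at the jar), and I settled between the two.

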